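Load a jar into the yoghurt warmer and set its dial

TASK

Open the yoghurt warmer by pulling the round handle of its bifold door until both panels are folded back, and set the jar with the green lid down inside, upright beside the jar that is already there. Then close the door flat again, and after that turn the dial to the two-dot mark. Set the jar down rather than dropping it, and leave the yellow-lidded and the black-lidded jar on the worktop alone.

Things in the scene. Friction and masses are not known exactly. Their poses are not given: they have to be found in the camera images.
- warmer: White yoghurt warmer, fixed on the worktop: 200 mm (x) by 400 mm (y), rim 105 mm high. Origin: centre of its underside; x to its back, y to its left (robot's view), z up. Its right part (y -200 to -82 mm) is a solid deck with the dial, level with the rim; the rest is the jar bay, covered by a blue bifold door that lies level on the rim.
- bay_floor (a point): Centre of the bay's inner floor, at warmer x 0, y 53, z 12 mm. The bay is empty space inside 12 mm walls: warmer x -88 to 88 mm, y -82 to 188 mm, up to the rim; open at the top where the door is folded away.
- door_hinge (a point): Middle of the first panel's hinge line, which runs along warmer x, at warmer y 185, z 111 mm. Two equal panels, each 130 mm long, 174 mm wide, 8 mm thick; closed, they reach from here toward -y to y -75 mm. Rollers at the second panel's leading edge run along y in guides on the front and back rims, always at z 111 mm.
- door (a joint): Angle q of the first panel above level, rad: 0 closed flat (as at the start), 1.35 stop, folded back. The panels rise like a tent: fold at warmer y 185 - 130 cos q, z 111 + 130 sin q mm; leading edge at y 185 - 260 cos q mm. Stiff hinges: stays where it is left; starting it takes about 6 N up at the handle.
- pull: Black drum handle in the middle of the second panel: 30 mm across, 30 mm long, axis and flat ends along warmer x, on a stem. Origin: drum centre, 32 mm off the panel's mid-plane; z = panel's outward normal, tips toward -y as it opens. Door at q: warmer x 0, y 185 - 195 cos q - 32 sin q, z 111 + 65 sin q + 32 cos q mm. Pinched on its flat ends it can pivot.
- dial (a joint): Dial angle q, rad, growing clockwise seen from above. Clicks at 0 (one black dot), 0.6 (one white dot), 1.2 (two white dots), 1.8 (three), dots in rows pointing outward; stops just past 0 and 1.8. It springs into the nearest click; 0.1 N m turns it. Starts on click 0 or 0.6. An orange line on the bar points at the mark, 0.9 - q rad counter-clockwise from warmer x.
- dial_grip (a point): On the dial's vertical axis, half-way up its grip bar: 130 mm above the warmer's underside, at warmer x 0, y -144 mm. The dial is a black disc 68 mm across, 8 mm high, carrying an upright bar 62 mm long, 16 mm wide, that runs along the orange line; the bar stands clear from 114 to 145 mm above the warmer's underside.
- green_jar_mid (a point): The jar to load: clear glass, 56 mm across, 70 mm tall, 0.17 to 0.35 kg, closed with a fixed green screw lid; the point is on its axis, half-way up (35 mm above its underside), z up along the axis. It stands on the worktop; the three worktop jars may be in any order.
- yellow_jar_mid (a point): Bystander jar on the worktop, 56 mm across, 70 mm tall, 0.17 to 0.35 kg, closed with a fixed yellow screw lid; the point is on its axis, half-way up (35 mm above its underside), z up along the axis.
- black_jar_mid (a point): Bystander jar on the worktop, 56 mm across, 70 mm tall, 0.17 to 0.35 kg, closed with a fixed black screw lid; the point is on its axis, half-way up (35 mm above its underside), z up along the axis.
- first_jar_mid (a point): Jar that already stands in the warmer's bay near the hinge end, 56 mm across, 70 mm tall, 0.17 to 0.35 kg, closed with a fixed black screw lid; the point is on its axis, half-way up (35 mm above its underside), z up along the axis. It stays in the bay, upright.
- green_jar: The same green-lidded jar; origin at the centre of its underside.
Not all that is in view belongs to the job. What is meant by the green_jar is not blue, and is the larger of those in its own colour.

How it is judged:
By the outcome, as a careful person would: the job done as asked, in the order asked, and still so for the second after the job is handed in, with the robot touching nothing.
It also fails if it takes over 72 s, if anything falls off the work surface, if the arm or the gripper's body presses on something with over 40 N, if the wrist force passes 120 N, or if a joint passes its speed limit or range.

ROBOT

A 6-joint arm with a two-finger parallel gripper is mounted at the origin on a cart in front of the work surface, level with it; the furniture and walls round the work are solid. World frame = base frame: x ahead of the robot, y to its left, z up, the work surface at z = 0. Lengths are in m, angles in rad, forces in N, time in s.
With the tool pointing down it reaches from about 0.325 to 0.85 m from the base axis. Payload 4.4 kg.
Tool frame: the origin (TCP) lies at the very end of the fingers, on their centre line; the grasp point (between the pads) lies ctrl.hold_point_z behind it (ctrl.hold_point_z is the distance from the TCP to the grasp point, in m); z points along the fingers, y is the direction in which the jaws open and shut (so a half turn about z gives the same grasp; the last joint's range is limited). The gripper opens to 94 mm and grips with 3 to 60 N. Pads are 16 mm wide; open, the fingers measure 119 mm over their backs; the gripper's body (75 mm by 177 mm) begins 78 mm behind the grasp point.
Start: joints at [-1.296, 0.207, 1.542, -0, 1.393, -0.15], TCP at [0.237, -0.524, 0.205] pointing down, gripper open.
Joint ranges: [-2.73, 2.73], [-0.86, 2.22], [0.23, 2.46], [-1.11, 4.25], [0.08, 2.63], [-2.82, 2.82]. Speed limits (rad/s): [2.79, 2.79, 3.14, 3.14, 3.14, 3.14].

INTERFACE

Orientations are given as a unit quaternion [w, x, y, z].
In Python, from plant import ctrl, optics gives the robot as it stands.
- The arm moves only by the tool send_rows, never from a script. Its argument "plan" is a list of rows, each a list of 3 entries, a list of its own where there are three numbers: the shift along the tool's x, y, z in units of 25 mm (1.0 is 25 mm), then the turn, a rotation vector about the tool's x, y, z in units of 5 degrees (1.0 is 5 degrees), then the opening, from 0 (shut) to 1 (fully open). In form: [[[tx, ty, tz], [ax, ay, az], jaw], ...]. A call has 1 to 8 rows; each row is the pose to reach, as a shift and turn from the pose commanded when the call began, along the tool's axes at that moment; what a row does not reach only later rows make up. A row lasts 1/8 s, in which the tool goes at most 62.5 mm and 10.7 degrees, less where a joint would pass 70% of its speed; a pose out of reach is approached as far as the arm can. A call with a gripper value outside its range is refused whole. The fingers move at their own pace and stop on an object; "grip_force" is the grip in N (left out, the last holds). Time passes only in rows, so rows that repeat a pose let the fingers close. It gives the time, the measured TCP pose, the force and the opening at its end, in the units of the state.
- ctrl.get_state(): the state, without advancing time (a new reading comes with each control period).
- optics.grab_frame(name): name is "side" or "top" or "wrist"; returns a dict with "color" (420x560x3 uint8, red, green, blue), "fov_y" (degrees; the focal length in pixels is half the picture's height over the tangent of half this angle, whatever the lens; pixels are square), "cx", "cy" (the principal point, pixels), "dist_coeffs" ([k1, k2, p1, p2, k3] as OpenCV has them; the pictures are not rectified), "world_from_camera" (4x4, takes a point from camera to world coordinates). Camera axes: x right, y up, looking along -z (the intrinsics and any distortion apply to the point x, -y, -z); pixel columns grow to the right and rows downward; lengths in m; the calibration is good to about 2 mm. A picture is of the moment at which its call begins. There is no depth.
- ctrl.hand_in(): hands the job in, once; it reports no verdict.
Trained networks look in a picture, given as the dict that the camera call returned (one of the last four; its "shot" number tells which), for a name from the list of things; names that differ only in an ending like _2 or _b are one class to them, and where a whole thing is asked for, a point or a joint stands for the part that bears it (a point fixed in the world has none). Each returns a list of dicts, best first, with "confidence" (0 to 1); they miss things now and then, are a little off and sometimes report something else, mostly with a low value. They report only what shows in the picture. A call takes as long as a camera call. They do not tell look-alikes from the thing itself.
- optics.masks_of(picture, query): "mask" (420x560 bool, what is visible of it) and "box" ([centre column, centre row, width, height] in pixels, round what is visible of it).
The state is a dict: "time": time; "qpos": joint angles; "joint_vel": joint speeds; "joint_efforts": joint torques, N m; "eef_pos": TCP position; "eef_rot": TCP orientation; "contact_force": force on the tool from outside, world axes, zero at the start; "torque": the same for the moment, N m; "gripper_width": finger opening in m.
Only numpy, scipy, OpenCV 4.12 (cv2) and the standard library are available. Lean on these libraries where they do the work, as an engineer would, in place of code of your own. Each camera call takes 0.05 s, during which the arm holds its last target. There are 200 camera calls.

## Working session

There is one attempt and no reset: what is moved stays moved. The work goes in short steps, Python scripts to look and compute and a tool call to move; the robot and the scene stay as the last step left them, time stands still between calls to the robot, and variables do not carry over. Pictures are saved under pics/ and viewed, about 8 in all and at most 12, crops included, and the job is handed in when it is done.

Besides the shell and the picture viewer there is one more tool, called after "Emit:" by a JSON object that holds its "name" and its "arguments". send_rows: Moves the arm, as the interface text tells. Its arguments: {"type":"object","properties":{"plan":{"type":"array"},"grip_force":{"type":"number"}},"required":["plan"]}

```bash
ls; mkdir -p pics; cat > h.py <<'E'
import numpy as np, cv2
from plant import ctrl, optics
from scipy.spatial.transform import Rotation as R
def K(p):
    f=210/np.tan(np.radians(p["fov_y"])/2)
    return np.array([[f,0,p["cx"]],[0,f,p["cy"]],[0,0,1.]])
def ray(p,uv):
    n=cv2.undistortPoints(np.array([[uv]],float),K(p),np.array(p["dist_coeffs"],float))[0,0]
    T=np.array(p["world_from_camera"]); d=T[:3,:3]@np.array([n[0],-n[1],-1.]); return T[:3,3],d
def onz(p,uv,z):
    o,d=ray(p,uv); return o+d*(z-o[2])/d[2]
def proj(p,X):
    T=np.linalg.inv(np.array(p["world_from_camera"])); X=np.atleast_2d(X)
    c=X@T[:3,:3].T+T[:3,3]; c=c*[1,-1,-1]
    return cv2.projectPoints(c[:,None],np.zeros(3),np.zeros(3),K(p),np.array(p["dist_coeffs"],float))[0][:,0]
def save(p,n): cv2.imwrite("pics/"+n,p["color"][:,:,::-1])
def Rt(s): q=s["eef_rot"]; return R.from_quat([q[1],q[2],q[3],q[0]])
def move(s,target,Rtar=None):
    "units for the move"
    r=Rt(s); print("shift",np.round(r.inv().apply(np.array(target)-s["eef_pos"])/.025,2), end=" ")
    if Rtar is not None: print("turn",np.round(np.degrees((r.inv()*Rtar).as_rotvec())/5,2))
E
python3 - <<'E'
from h import *
s=ctrl.get_state(); print(s, ctrl.hold_point_z)
ps=[]
for n in ("top","side"):
    p=optics.grab_frame(n); save(p,n+"0.png"); print(n,np.round(p["world_from_camera"],3).tolist(),p["fov_y"])
    for q in ("warmer","pull","dial","green_jar","yellow_jar_mid","black_jar_mid","first_jar_mid"):
        print(q,[(round(d["confidence"],2),np.round(d["box"]).tolist()) for d in optics.masks_of(p,q)[:4]])
a=cv2.imread("pics/top0.png");b=cv2.imread("pics/side0.png")
E
```

```text
pics
{'time': 0.0, 'qpos': array([-1.29652719e+00,  2.07383083e-01,  1.54293480e+00, -7.51247280e-07,
        1.39349201e+00, -1.50483030e-01]), 'joint_vel': array([-1.07743375e-03, -6.33663143e-05, -1.77151471e-03, -5.90153707e-05,
       -1.98630279e-04,  1.20966171e-03]), 'joint_efforts': array([-1.11870966e-04, -3.70882702e+01, -2.81416887e+01,  6.96704839e-02,
        3.60061449e-02, -1.62934689e-04]), 'eef_pos': array([ 0.23673441, -0.52312998,  0.20432086]), 'eef_rot': array([-1.10646957e-03,  9.77532222e-01,  2.10783127e-01, -6.89407301e-05]), 'contact_force': array([0.03369369, 0.09649552, 0.0692138 ]), 'torque': array([-0.01743414,  0.02063543,  0.00731214]), 'gripper_width': 0.09403081190053862} 0.0188
top [[-0.013, 0.992, -0.122, 0.243], [-1.0, -0.013, 0.006, 0.074], [0.004, 0.123, 0.992, 1.536], [0.0, 0.0, 0.0, 1.0]] 45.69693976373685
warmer [(0.88, [236.0, 197.0, 148.0, 82.0]), (0.41, [215.0, 197.0, 89.0, 65.0])]
pull []
dial [(0.86, [285.0, 192.0, 27.0, 25.0])]
green_jar [(0.81, [397.0, 231.0, 22.0, 23.0]), (0.71, [368.0, 249.0, 12.0, 10.0]), (0.5, [361.0, 218.0, 21.0, 19.0])]
yellow_jar_mid [(0.64, [358.0, 218.0, 21.0, 14.0]), (0.59, [395.0, 192.0, 22.0, 27.0])]
black_jar_mid [(0.55, [354.0, 175.0, 23.0, 24.0])]
first_jar_mid []
side [[1.0, 0.005, 0.018, 0.452], [0.015, 0.415, -0.91, -1.198], [-0.013, 0.91, 0.415, 0.68], [0.0, 0.0, 0.0, 1.0]] 45.045393682318235
warmer [(0.76, [297.0, 193.0, 78.0, 86.0])]
pull [(0.61, [295.0, 168.0, 9.0, 14.0])]
dial [(0.54, [300.0, 187.0, 27.0, 22.0])]
green_jar [(0.68, [272.0, 258.0, 30.0, 34.0]), (0.67, [253.0, 286.0, 26.0, 41.0]), (0.55, [233.0, 267.0, 15.0, 23.0])]
yellow_jar_mid [(0.88, [305.0, 287.0, 28.0, 35.0])]
black_jar_mid [(0.77, [326.0, 259.0, 25.0, 36.0])]
first_jar_mid []
```

```bash
python3 - <<'E'
import cv2,numpy as np
a=cv2.imread("pics/top0.png")[120:300,140:440];b=cv2.imread("pics/side0.png")[120:330,180:400]
a=cv2.resize(a,None,fx=2.2,fy=2.2,interpolation=3);b=cv2.resize(b,None,fx=2.2,fy=2.2,interpolation=3)
cv2.imwrite("pics/a.png",cv2.resize(a,(790,474)));cv2.imwrite("pics/b.png",cv2.resize(b,(628,600)))
E
```

```text
(no output)
```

View pics/a.png

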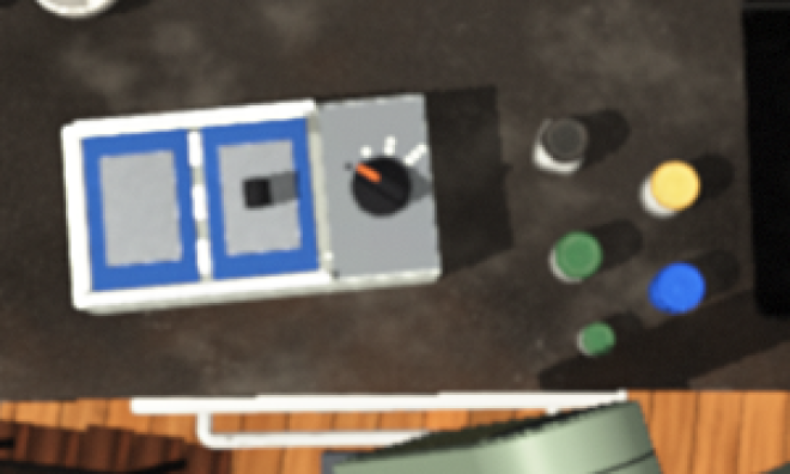

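View pics/b.png

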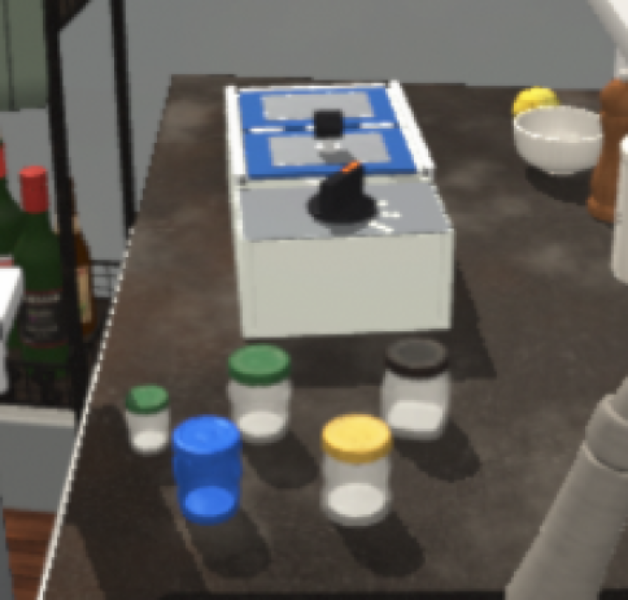

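The top view shows the warmer's rim corners at about (64,125), (426,95), (440,275) and (75,305) in crop pixels, with the dial line on the single black dot (click 0). The target is the large green jar at crop (577,256). The small green jar and the blue jar are distractors.

```bash
cat >> h.py <<'E'
def fit2(A,B):
    a=A-A.mean(0);b=B-B.mean(0); t=np.arctan2((a[:,0]*b[:,1]-a[:,1]*b[:,0]).sum(),(a*b).sum())
    c,s_=np.cos(t),np.sin(t); return t, B.mean(0)-np.array([[c,-s_],[s_,c]])@A.mean(0)
E
python3 - <<'E'
from h import *
p=optics.grab_frame("top")
px=np.array([(64,125),(426,95),(440,275),(75,305)])*300/790+[140,120]
W=np.array([onz(p,u,.105)[:2] for u in px]); L=np.array([(.1,.2),(.1,-.2),(-.1,-.2),(-.1,.2)])
t,o=fit2(L,W); print("warmer",t,o); c,s_=np.cos(t),np.sin(t);M=np.array([[c,-s_],[s_,c]]); print(W-(L@M.T+o))
for q,z in (("green_jar",.07),("yellow_jar_mid",.07),("black_jar_mid",.07)):
    for d in optics.masks_of(p,q)[:3]: print(q,round(d["confidence"],2),onz(p,d["box"][:2],z).round(3))
for n,x in (("green",(577,254)),("blue",(680,288)),("black",(563,139)),("yellow",(675,186)),("small",(597,337))):
    print(n,onz(p,np.array(x)*300/790+[140,120],.07 if n!="small" else .05).round(3))
q=optics.grab_frame("side")
for n,x in (("green",(259,363)),("black",(417,355)),("yellow",(356,437)),("dial",(344,195)),("pull",(328,124))):
    z={"dial":.130,"pull":.143}.get(n,.07); print("side",n,onz(q,np.array(x)*[220/628,210/600]+[180,120],z).round(3))
for n,l in(("pull",(0,-.01)),("dial",(0,-.144))): print(n,M@l+o)
E
```

```text
warmer 0.07033018140947059 [0.47236335 0.21136802]
[[-4.45973092e-05  8.33690916e-04]
 [ 1.25862453e-03 -1.41069678e-03]
 [-8.81020433e-04  7.52901853e-04]
 [-3.33006791e-04 -1.75895993e-04]]
green_jar 0.64 [ 0.404 -0.152  0.07 ]
green_jar 0.58 [ 0.368 -0.259  0.07 ]
yellow_jar_mid 0.63 [ 0.48  -0.261  0.07 ]
black_jar_mid 0.54 [ 0.534 -0.138  0.07 ]
green [ 0.411 -0.151  0.07 ]
blue [ 0.371 -0.264  0.07 ]
black [ 0.543 -0.139  0.07 ]
yellow [ 0.487 -0.263  0.07 ]
small [ 0.319 -0.173  0.05 ]
side green [ 0.412 -0.161  0.07 ]
side black [ 0.544 -0.149  0.07 ]
side yellow [ 0.489 -0.272  0.07 ]
side dial [0.487 0.047 0.13 ]
side pull [0.474 0.199 0.143]
pull [0.47306607 0.20139275]
dial [0.48248255 0.06772401]
```

```bash
cat >> h.py <<'E'
def down(a):
    return R.from_matrix(np.array([[-np.sin(a),np.cos(a),0],[np.cos(a),np.sin(a),0],[0,0,-1.]]).T)
TH=0.0703; O=np.array([.4724,.2114])
def w2w(x,y,z): c,s_=np.cos(TH),np.sin(TH); return np.array([O[0]+c*x-s_*y,O[1]+s_*x+c*y,z])
E
python3 - <<'E'
from h import *
s=ctrl.get_state()
move(s,w2w(0,-.01,.26),down(TH))
E
```

```text
shift [ 20.56 -22.54  -2.18] turn [  0.     0.   -13.94]
```

Emit:
{"name": "send_rows", "arguments": {"plan": [[[20.56,-22.54,-2.18],[0,0,-13.94],1],[[20.56,-22.54,-2.18],[0,0,-13.94],1],[[20.56,-22.54,-2.18],[0,0,-13.94],1],[[20.56,-22.54,-2.18],[0,0,-13.94],1],[[20.56,-22.54,-2.18],[0,0,-13.94],1],[[20.56,-22.54,-2.18],[0,0,-13.94],1],[[20.56,-22.54,-2.18],[0,0,-13.94],1],[[20.56,-22.54,-2.18],[0,0,-13.94],1]]}}

```text
time: 2.05
eef_pos: [0.3918, -0.0478, 0.2417]
eef_rot: [0.001, 0.682, 0.732, 0.0]
contact_force: [1.5, -0.2, 0.0]
gripper_width: 0.0939
```

```bash
python3 - <<'E'
from h import *
s=ctrl.get_state()
print(s["time"],s["eef_pos"]);move(s,w2w(0,-.01,.26),down(TH))
E
```

```text
2.05 [ 0.39177511 -0.04781009  0.24173544]
shift [ 9.71  3.95 -0.73] turn [0.02 0.01 0.  ]
```

Emit:
{"name": "send_rows", "arguments": {"plan": [[[9.71,3.95,-0.73],[0,0,0],1],[[9.71,3.95,-0.73],[0,0,0],1],[[9.71,3.95,-0.73],[0,0,0],1],[[9.71,3.95,-0.73],[0,0,0],1],[[9.71,3.95,-0.73],[0,0,0],1],[[9.71,3.95,-0.73],[0,0,0],1],[[9.71,3.95,-0.73],[0,0,0],1]]}}

```text
time: 2.92
eef_pos: [0.4724, 0.1979, 0.2591]
eef_rot: [0.0, 0.682, 0.731, -0.001]
contact_force: [-0.1, -0.3, 0.2]
gripper_width: 0.0938
```

```bash
python3 - <<'E'
from h import *
s=ctrl.get_state()
print(s["time"],s["eef_pos"],s["eef_rot"])
p=optics.grab_frame("wrist"); print(np.round(p["world_from_camera"],3).tolist(),p["fov_y"])
for x in [w2w(0,-.01,.143),w2w(0,-.144,.13),w2w(.088,-.075,.113),w2w(-.087,-.075,.113)]: 
    u=proj(p,x)[0]; print(u); cv2.circle(p["color"],(int(u[0]),int(u[1])),3,(255,0,255),-1)
for q in("pull","dial"): print(q,[(round(d["confidence"],2),np.round(d["box"]).tolist()) for d in optics.masks_of(p,q)[:3]])
save(p,"w1.png")
E
```

```text
2.925 [0.47237453 0.19793214 0.25912423] [ 4.12313628e-05  6.82346934e-01  7.31028300e-01 -5.33306365e-04]
[[0.998, -0.066, -0.018, 0.467], [0.069, 0.965, 0.253, 0.272], [0.001, -0.254, 0.967, 0.436], [0.0, 0.0, 0.0, 1.0]] 69.0931611476633
[280.18410171 204.5123515 ]
[280.25562273 315.30827222]
[357.12202248 253.55820413]
[204.05052646 253.80492365]
pull [(0.87, [283.0, 202.0, 37.0, 32.0]), (0.55, [285.0, 295.0, 60.0, 39.0])]
dial []
```

View pics/w1.png

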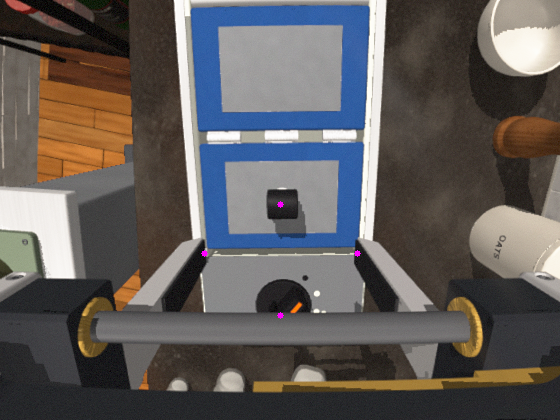

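The wrist view shows the pull at (283,203), against a predicted (280,204.5). So the warmer is about 2.5 mm further in x and 1.5 mm in y, and I'm correcting for that.

```bash
sed -i 's/O=np.array(\[.4724,.2114\])/O=np.array([.4748,.2128])/' h.py; python3 - <<'E'
from h import *
s=ctrl.get_state()
move(s,w2w(0,-.01,.126),down(TH))
E
```

```text
shift [0.19 0.13 5.34] turn [-0.    0.   -0.02]
```

Emit:
{"name": "send_rows", "arguments": {"plan": [[[0.19,0.13,2.0],[0,0,0],1],[[0.19,0.13,4.0],[0,0,0],1],[[0.19,0.13,5.0],[0,0,0],1],[[0.19,0.13,5.34],[0,0,0],1],[[0.19,0.13,5.34],[0,0,0],0.3],[[0.19,0.13,5.34],[0,0,0],0.2],[[0.19,0.13,5.34],[0,0,0],0.2],[[0.19,0.13,5.34],[0,0,0],0.2]], "grip_force": 25}}

```text
time: 4.08
eef_pos: [0.4762, 0.2046, 0.1267]
eef_rot: [0.0, 0.682, 0.732, 0.001]
contact_force: [-0.4, 0.4, 0.8]
gripper_width: 0.0573
```

Emit:
{"name": "send_rows", "arguments": {"plan": [[[0,0,0],[0,0,0],0.1],[[0,0,0],[0,0,0],0.1],[[0,0,0],[0,0,0],0.1]]}}

```text
time: 4.45
eef_pos: [0.4742, 0.2043, 0.1257]
eef_rot: [-0.001, 0.682, 0.732, -0.001]
contact_force: [-3.8, -0.6, 3.7]
gripper_width: 0.0297
```

```bash
python3 - <<'E'
from h import *
s=ctrl.get_state()
print(s["time"],s["eef_pos"],s["gripper_width"],s["contact_force"])
r=Rt(s); f=lambda q:w2w(0,.185-.195*np.cos(q)-.032*np.sin(q),.111+.065*np.sin(q)+.032*np.cos(q))
for q in np.arange(0,1.36,.075): print(round(q,3),np.round(r.inv().apply(f(q)-f(0))/.025,2).tolist())
E
```

```text
4.45 [0.47417186 0.20429615 0.12570399] 0.02966397377485915 [-3.78260051 -0.5555375   3.68691683]
0.0 [0.0, 0.0, 0.0]
0.075 [-0.07, -0.0, -0.19]
0.15 [-0.1, -0.0, -0.37]
0.225 [-0.09, -0.0, -0.55]
0.3 [-0.03, -0.0, -0.71]
0.375 [0.07, -0.0, -0.86]
0.45 [0.22, -0.0, -1.0]
0.525 [0.41, -0.0, -1.13]
0.6 [0.64, -0.0, -1.24]
0.675 [0.91, -0.0, -1.34]
0.75 [1.22, -0.0, -1.43]
0.825 [1.57, -0.0, -1.5]
0.9 [1.95, -0.0, -1.55]
0.975 [2.36, -0.0, -1.59]
1.05 [2.81, -0.0, -1.61]
1.125 [3.28, -0.0, -1.62]
1.2 [3.78, -0.0, -1.61]
1.275 [4.3, -0.0, -1.58]
1.35 [4.84, -0.0, -1.54]
```

Emit:
{"name": "send_rows", "arguments": {"plan": [[[-0.07,0,-0.19],[0,0,0],0.1],[[-0.1,0,-0.37],[0,0,0],0.1],[[-0.09,0,-0.55],[0,0,0],0.1],[[-0.03,0,-0.71],[0,0,0],0.1],[[0.07,0,-0.86],[0,0,0],0.1],[[0.22,0,-1.0],[0,0,0],0.1],[[0.41,0,-1.13],[0,0,0],0.1],[[0.64,0,-1.24],[0,0,0],0.1]]}}

```text
time: 5.45
eef_pos: [0.4733, 0.2176, 0.1575]
eef_rot: [0.001, 0.682, 0.732, -0.003]
contact_force: [-6.1, -9.6, -0.6]
gripper_width: 0.03
```

Emit:
{"name": "send_rows", "arguments": {"plan": [[[0.27,0,-0.1],[0,0,0],0.1],[[0.58,0,-0.19],[0,0,0],0.1],[[0.93,0,-0.26],[0,0,0],0.1],[[1.31,0,-0.31],[0,0,0],0.1],[[1.72,0,-0.35],[0,0,0],0.1],[[2.17,0,-0.37],[0,0,0],0.1],[[2.64,0,-0.38],[0,0,0],0.1],[[3.14,0,-0.37],[0,0,0],0.1]]}}

```text
time: 6.45
eef_pos: [0.4672, 0.2988, 0.1743]
eef_rot: [-0.001, 0.682, 0.731, -0.001]
contact_force: [-20.0, -8.3, 30.9]
gripper_width: 0.0292
```

Emit:
{"name": "send_rows", "arguments": {"plan": [[[0.26,0,0.01],[0,0,0],0.1],[[0.52,0,0.03],[0,0,0],0.1],[[0.79,0,0.05],[0,0,0],0.1],[[1.1,0,0.07],[0,0,0],0.1],[[1.16,0,0.08],[0,0,0],0.1],[[1.16,0,0.08],[0,0,0],0.1],[[1.16,0,0.08],[0,0,0],0.1]]}}

```text
time: 7.32
eef_pos: [0.4644, 0.3307, 0.173]
eef_rot: [-0.003, 0.681, 0.732, 0.001]
contact_force: [-19.9, -3.3, 28.0]
gripper_width: 0.0294
```

```bash
python3 - <<'E'
from h import *
s=ctrl.get_state(); print(s["time"],s["eef_pos"],s["gripper_width"],s["contact_force"])
f=lambda q:w2w(0,.185-.195*np.cos(q)-.032*np.sin(q),.111+.065*np.sin(q)+.032*np.cos(q))
d=s["eef_pos"]-f(1.35)+[0,0,.017]; print(d)
E
```

```text
7.325 [0.46441059 0.33070586 0.17298258] 0.029428549941754423 [-19.93439159  -3.31539361  28.0051543 ]
[-0.00258758  0.00710966  0.00855235]
```

Emit:
{"name": "send_rows", "arguments": {"plan": [[[0,0,0],[0,0,0],0.6],[[0,0,0],[0,0,0],1],[[0,0,0],[0,0,0],1],[[0,0,-1],[0,0,0],1],[[0,0,-3],[0,0,0],1],[[-2,0,-4],[0,0,0],1],[[-4,0,-4],[0,0,0],1],[[-5,0,-4],[0,0,0],1]]}}

```text
time: 8.32
eef_pos: [0.4767, 0.2012, 0.265]
eef_rot: [0.001, 0.683, 0.731, 0.001]
contact_force: [0.1, 1.1, -0.2]
gripper_width: 0.0939
```

```bash
python3 - <<'E'
from h import *
s=ctrl.get_state(); print(s["time"],s["eef_pos"],s["contact_force"])
f=lambda q:w2w(0,.185-.195*np.cos(q)-.032*np.sin(q),.111+.065*np.sin(q)+.032*np.cos(q))
p=optics.grab_frame("wrist"); save(p,"w2.png")
print([ (q,proj(p,f(q))[0].round()) for q in (1.1,1.2,1.3,1.35)])
for q in("pull","first_jar_mid"): print(q,[(round(d["confidence"],2),np.round(d["box"]).tolist()) for d in optics.masks_of(p,q)[:3]])
t=optics.grab_frame("side")
print("side",[ (q,proj(t,f(q))[0].round()) for q in (1.1,1.2,1.3,1.35)])
for q in("pull",): print(q,[(round(d["confidence"],2),np.round(d["box"]).tolist()) for d in optics.masks_of(t,q)[:3]])
a=np.hstack([p["color"][:,:,::-1],cv2.resize(t["color"][100:240,220:380,::-1],(240,210)).repeat(2,0)]); cv2.imwrite("pics/c.png",a)
E
```

```text
8.325 [0.47670575 0.20116544 0.26498386] [ 0.07549516  1.13013325 -0.1606917 ]
[(1.1, array([277., 124.])), (1.2, array([277., 103.])), (1.3, array([277.,  80.])), (1.35, array([277.,  68.]))]
pull [(0.86, [275.0, 73.0, 43.0, 64.0])]
first_jar_mid [(0.62, [298.0, 84.0, 4.0, 4.0])]
side [(1.1, array([293., 142.])), (1.2, array([293., 140.])), (1.3, array([292., 138.])), (1.35, array([292., 138.]))]
pull [(0.6, [292.0, 140.0, 11.0, 7.0])]
```

View pics/c.png

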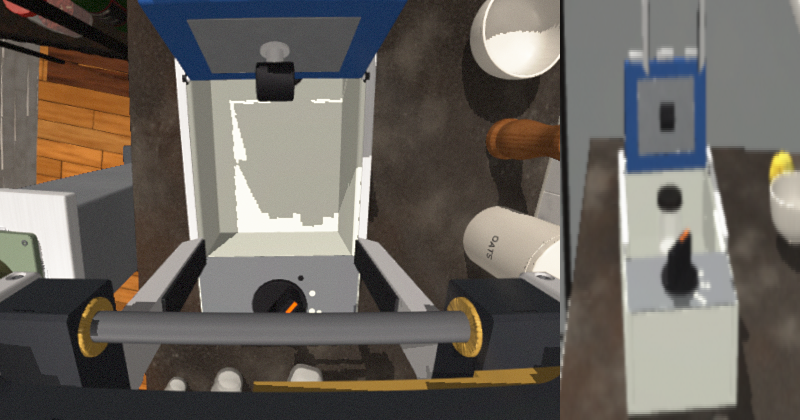

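The door is open. The first jar is inside in the middle near the hinge (side view), and the bay is otherwise empty. I'll check q from the panel's leading edge.

```bash
python3 - <<'E'
from h import *
p=optics.grab_frame("wrist");t=optics.grab_frame("side")
for q in (1.2,1.25,1.3,1.35):
    y=.185-.26*np.cos(q); yf=.185-.13*np.cos(q); zf=.111+.13*np.sin(q)
    print(q,"edge",proj(p,[w2w(-.087,y,.111),w2w(.087,y,.111)]).round(1).tolist(),"side edge",proj(t,w2w(0,y,.111)).round(1),"fold",proj(t,w2w(0,yf,zf)).round(1))
s=ctrl.get_state(); r=Rt(s)
d=(p["color"].astype(int)); 
b=(d[:,:,2]>d[:,:,0]+50)
for c in (215,230,330,345): print(c,np.flatnonzero(b[:150,c]).max())
e=t["color"].astype(int); b=(e[:,:,2]>e[:,:,0]+50)[90:200,270:320]
v,u=np.nonzero(b); print(v.min()+90,v.max()+90)
for d in optics.masks_of(t,"first_jar_mid")[:3]+optics.masks_of(t,"black_jar_mid")[:4]: print(d["confidence"],d["box"],onz(t,np.array(d["box"][:2]),.047))
E
```

```text
1.2 edge [[194.6, 105.8], [362.3, 105.8]] side edge [[292.5 161. ]] fold [[291.2 119.9]]
1.25 edge [[193.9, 93.4], [363.0, 93.4]] side edge [[292.1 159.7]] fold [[291.  118.7]]
1.3 edge [[193.2, 80.7], [363.7, 80.7]] side edge [[291.8 158.3]] fold [[290.9 117.6]]
1.35 edge [[192.5, 67.6], [364.3, 67.6]] side edge [[291.5 156.9]] fold [[290.7 116.6]]
215 80
230 80
330 79
345 79
119 156
0.54 [294.4, 171.8, 16.4, 21.9] [0.47558157 0.37063755 0.047     ]
0.91 [326.2, 255.2, 25.6, 37.7] [ 0.54371454 -0.16152663  0.047     ]
```

```bash
python3 - <<'E'
from h import *
s=ctrl.get_state()
move(s,[.411,-.154,.20],down(-.87))
E
```

```text
shift [-14.09  -3.61   2.55] turn [-0.   -0.   10.79]
```

Emit:
{"name": "send_rows", "arguments": {"plan": [[[-2.5,-0.6,0],[0,0,2],1],[[-5,-1.2,0],[0,0,4],1],[[-7,-1.8,0.5],[0,0,6],1],[[-9,-2.4,1],[0,0,8],1],[[-11,-2.9,1.5],[0,0,10],1],[[-13,-3.4,2.2],[0,0,10.79],1],[[-14.09,-3.61,2.55],[0,0,10.79],1],[[-14.09,-3.61,2.55],[0,0,10.79],1]]}}

```text
time: 9.78
eef_pos: [0.4101, -0.1556, 0.1996]
eef_rot: [-0.001, 0.94, 0.341, -0.001]
contact_force: [0.0, 0.3, -0.3]
gripper_width: 0.0943
```

Emit:
{"name": "send_rows", "arguments": {"plan": [[[0,0,0],[0,0,0],1]]}}

```text
time: 9.9
eef_pos: [0.411, -0.154, 0.2006]
eef_rot: [-0.0, 0.939, 0.343, 0.0]
contact_force: [-0.3, 0.6, -0.3]
gripper_width: 0.094
```

```bash
python3 - <<'E'
from h import *
s=ctrl.get_state(); print(s["time"],s["eef_pos"])
p=optics.grab_frame("wrist")
ds=optics.masks_of(p,"green_jar")
print([(round(d["confidence"],2),np.round(d["box"]).tolist(),onz(p,d["box"][:2],.07).round(4)) for d in ds])
hsv=cv2.cvtColor(p["color"],cv2.COLOR_RGB2HSV); m=cv2.inRange(hsv,(45,80,30),(85,255,255))
n,l,st,c=cv2.connectedComponentsWithStats(m)
for i in range(1,n):
    if st[i,4]>150: print(st[i],c[i],onz(p,c[i],.07).round(4))
u=proj(p,[.411,-.154,.07])[0]; print(u)
save(p,"w3.png"); move(s,[.411,-.154,.021],down(-.87))
E
```

```text
9.9 [ 0.41097918 -0.15401734  0.20058254]
[(0.87, [279.0, 201.0, 56.0, 56.0], array([ 0.4134, -0.151 ,  0.07  ])), (0.82, [246.0, 263.0, 30.0, 41.0], array([ 0.3371, -0.1676,  0.07  ])), (0.68, [334.0, 279.0, 47.0, 65.0], array([ 0.3848, -0.2552,  0.07  ]))]
[255 178  50  49 702] [279.67521368 200.4031339 ] [ 0.4145 -0.1508  0.07  ]
[263 187  34  33 853] [279.68933177 203.01758499] [ 0.4124 -0.1526  0.07  ]
[229 255  31  29 568] [243.59859155 268.58450704] [ 0.3302 -0.17    0.07  ]
[279.84443444 204.84590696]
shift [-0.    0.    7.18] turn [-0.   -0.01 -0.  ]
```

View pics/w3.png

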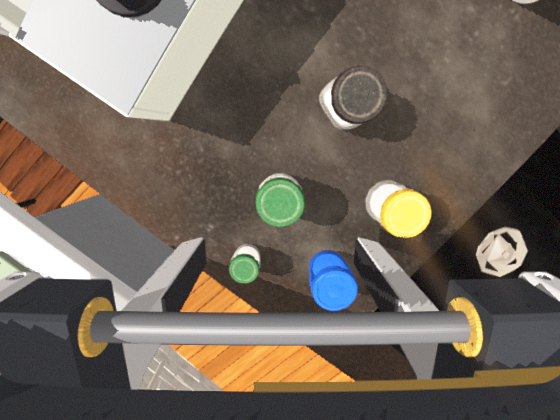

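The wrist view shows the green lid centred at (280,202), about 3 mm along tool +x, and the fingers clear the neighbouring jars. Going down to grasp.

Emit:
{"name": "send_rows", "arguments": {"plan": [[[0.12,0,2],[0,0,0],1],[[0.12,0,4],[0,0,0],1],[[0.12,0,5.5],[0,0,0],1],[[0.12,0,6.5],[0,0,0],1],[[0.12,0,7.1],[0,0,0],1],[[0.12,0,7.1],[0,0,0],0.7],[[0.12,0,7.1],[0,0,0],0.4],[[0.12,0,7.1],[0,0,0],0.4]], "grip_force": 25}}

```text
time: 11.0
eef_pos: [0.4139, -0.1535, 0.024]
eef_rot: [0.001, 0.939, 0.343, 0.001]
contact_force: [0.3, 0.9, -0.2]
gripper_width: 0.0674
```

Emit:
{"name": "send_rows", "arguments": {"plan": [[[0,0,0],[0,0,0],0.4],[[0,0,0],[0,0,0],0.4],[[0,0,0],[0,0,0],0.4]]}}

```text
time: 11.38
eef_pos: [0.4131, -0.153, 0.0233]
eef_rot: [0.0, 0.939, 0.343, 0.0]
contact_force: [-0.1, 1.5, 4.2]
gripper_width: 0.0521
```

Emit:
{"name": "send_rows", "arguments": {"plan": [[[0,0,-0.4],[0,0,0],0.4],[[0,0,-1.5],[0,0,0],0.4],[[0,0,-3],[0,0,0],0.4],[[0,0,-5],[0,0,0],0.4],[[0,0,-7],[0,0,0],0.4],[[0,0,-9],[0,0,0],0.4],[[0,0,-9],[0,0,0],0.4]]}}

```text
time: 12.25
eef_pos: [0.4153, -0.1544, 0.2524]
eef_rot: [0.004, 0.939, 0.343, 0.003]
contact_force: [-0.3, -0.3, -3.4]
gripper_width: 0.0521
```

```bash
python3 - <<'E'
from h import *
s=ctrl.get_state(); print(s["time"],s["eef_pos"],s["gripper_width"],s["contact_force"])
move(s,w2w(0,.03,.245),down(TH))
p=optics.grab_frame("side"); save(p,"s4.png")
print([(round(d["confidence"],2),np.round(d["box"]).tolist()) for d in optics.masks_of(p,"green_jar")], proj(p,s["eef_pos"]))
E
```

```text
12.25 [ 0.41533006 -0.15442365  0.25236332] 0.052101100084687796 [-0.28445156 -0.33892884 -3.42649278]
shift [ 11.99 -10.68   0.23] turn [  0.12   0.02 -10.79]
[(0.94, [252.0, 285.0, 26.0, 40.0]), (0.92, [270.0, 171.0, 28.0, 36.0]), (0.58, [231.0, 266.0, 14.0, 23.0])] [[270.89342652 174.64055923]]
```

Emit:
{"name": "send_rows", "arguments": {"plan": [[[1.6,-1.4,0.1],[0,0,-1.5],0.4],[[3.3,-2.9,0.1],[0,0,-3.1],0.4],[[5,-4.4,0.1],[0,0,-4.8],0.4],[[6.7,-5.9,0.2],[0,0,-6.5],0.4],[[8.4,-7.4,0.2],[0,0,-8.2],0.4],[[10,-8.8,0.2],[0,0,-9.6],0.4],[[11.3,-10,0.2],[0,0,-10.6],0.4],[[11.99,-10.68,0.2],[0,0,-10.8],0.4]]}}

```text
time: 13.35
eef_pos: [0.4679, 0.2459, 0.2388]
eef_rot: [-0.002, 0.68, 0.733, -0.003]
contact_force: [0.2, -0.6, -3.1]
gripper_width: 0.052
```

Emit:
{"name": "send_rows", "arguments": {"plan": [[[0,0,0],[0,0,0],0.4],[[0,0,0],[0,0,0],0.4]]}}

```text
time: 13.6
eef_pos: [0.4689, 0.2433, 0.2406]
eef_rot: [-0.001, 0.682, 0.732, -0.002]
contact_force: [-0.4, -0.4, -2.3]
gripper_width: 0.0521
```

```bash
python3 - <<'E'
from h import *
s=ctrl.get_state(); print(s["time"],s["eef_pos"],s["gripper_width"],s["contact_force"])
move(s,w2w(0,.03,.012+.0235),down(TH))
p=optics.grab_frame("wrist"); t=optics.grab_frame("side")
cv2.imwrite("pics/d.png",np.hstack([p["color"][:,:,::-1],cv2.resize(t["color"][100:240,220:380,::-1],(240,210)).repeat(2,0)]))
E
```

```text
13.6 [0.46892128 0.24334968 0.24058145] 0.052069129146009765 [-0.35437855 -0.35232604 -2.29698191]
shift [-0.02  0.18  8.2 ] turn [-0.05  0.02  0.01]
```

View pics/d.png

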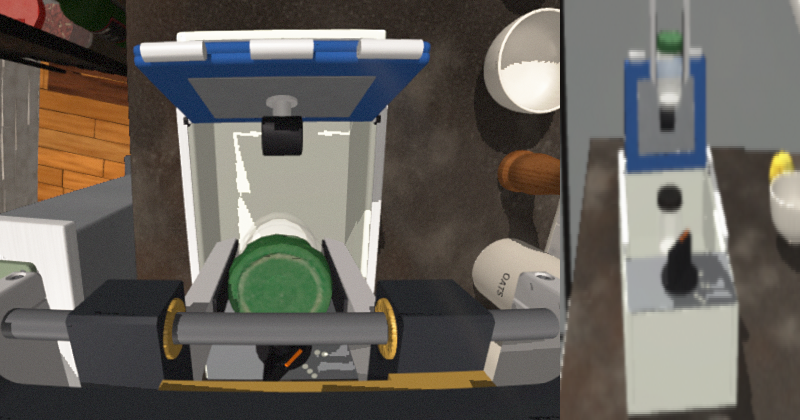

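Emit:
{"name": "send_rows", "arguments": {"plan": [[[0,0.18,1.5],[0,0,0],0.4],[[0,0.18,3],[0,0,0],0.4],[[0,0.18,4.5],[0,0,0],0.4],[[0,0.18,6],[0,0,0],0.4],[[0,0.18,7.2],[0,0,0],0.4],[[0,0.18,7.8],[0,0,0],0.4],[[0,0.18,8.0],[0,0,0],0.4],[[0,0.18,8.1],[0,0,0],0.4]]}}

```text
time: 14.7
eef_pos: [0.4758, 0.2448, 0.0413]
eef_rot: [0.001, 0.682, 0.732, 0.001]
contact_force: [-0.3, -0.8, -2.9]
gripper_width: 0.0521
```

Emit:
{"name": "send_rows", "arguments": {"plan": [[[0,0,0.04],[0,0,0],0.4],[[0,0,0.08],[0,0,0],0.4],[[0,0,0.08],[0,0,0],0.4]]}}

```text
time: 15.08
eef_pos: [0.475, 0.2449, 0.0388]
eef_rot: [0.0, 0.681, 0.732, 0.0]
contact_force: [0.4, 0.6, -3.4]
gripper_width: 0.0517
```

Not in contact yet, about 3.5 mm to go.

Emit:
{"name": "send_rows", "arguments": {"plan": [[[0,0,0.04],[0,0,0],0.4],[[0,0,0.08],[0,0,0],0.4],[[0,0,0.12],[0,0,0],0.4],[[0,0,0.12],[0,0,0],0.4],[[0,0,0.12],[0,0,0],0.4]]}}

```text
time: 15.7
eef_pos: [0.4747, 0.2447, 0.0355]
eef_rot: [-0.0, 0.681, 0.732, -0.0]
contact_force: [-1.0, -0.4, -0.6]
gripper_width: 0.0523
```

Emit:
{"name": "send_rows", "arguments": {"plan": [[[0,0,0.03],[0,0,0],0.4],[[0,0,0.04],[0,0,0],0.4],[[0,0,0.04],[0,0,0],0.4]]}}

```text
time: 16.08
eef_pos: [0.4747, 0.2447, 0.0354]
eef_rot: [0.0, 0.681, 0.732, -0.0]
contact_force: [-2.9, -1.3, 6.6]
gripper_width: 0.0525
```

Emit:
{"name": "send_rows", "arguments": {"plan": [[[0,0,0],[0,0,0],0.6],[[0,0,0],[0,0,0],0.7],[[0,0,0],[0,0,0],0.9],[[0,0,0],[0,0,0],1],[[0,0,-1],[0,0,0],1],[[0,0,-3],[0,0,0],1],[[0,0,-5.5],[0,0,0],1],[[0,0,-7.5],[0,0,0],1]]}}

```text
time: 17.08
eef_pos: [0.4752, 0.2449, 0.2245]
eef_rot: [0.001, 0.681, 0.732, 0.001]
contact_force: [1.3, -0.3, 0.4]
gripper_width: 0.094
```

```bash
python3 - <<'E'
from h import *
s=ctrl.get_state(); print(s["time"],s["eef_pos"],s["gripper_width"],s["contact_force"])
f=lambda q:w2w(0,.185-.195*np.cos(q)-.032*np.sin(q),.111+.065*np.sin(q)+.032*np.cos(q))
p=optics.grab_frame("wrist"); t=optics.grab_frame("side")
print([(round(d["confidence"],2),np.round(d["box"]).tolist(),onz(p,d["box"][:2],.082).round(3)) for d in optics.masks_of(p,"green_jar")])
print([(q,proj(p,f(q))[0].round(1)) for q in (1.2,1.3,1.35)],[(np.round(d["box"]).tolist()) for d in optics.masks_of(p,"pull")[:1]])
move(s,f(1.32)-[0,0,.017],down(TH))
cv2.imwrite("pics/e.png",np.hstack([p["color"][:,:,::-1],cv2.resize(t["color"][100:240,220:380,::-1],(240,210)).repeat(2,0)]))
E
```

```text
17.075 [0.47516885 0.24488246 0.22445446] 0.09402362756467524 [ 1.28250982 -0.27710649  0.35998864]
[(0.64, [280.0, 202.0, 53.0, 54.0], array([0.477, 0.245, 0.082]))]
[(1.2, array([275.4, 162.1])), (1.3, array([275.3, 137. ])), (1.35, array([275.3, 123.7]))] [[275.0, 127.0, 48.0, 67.0]]
shift [ 2.94 -0.11  2.38] turn [ 0.02 -0.01  0.01]
```

View pics/e.png

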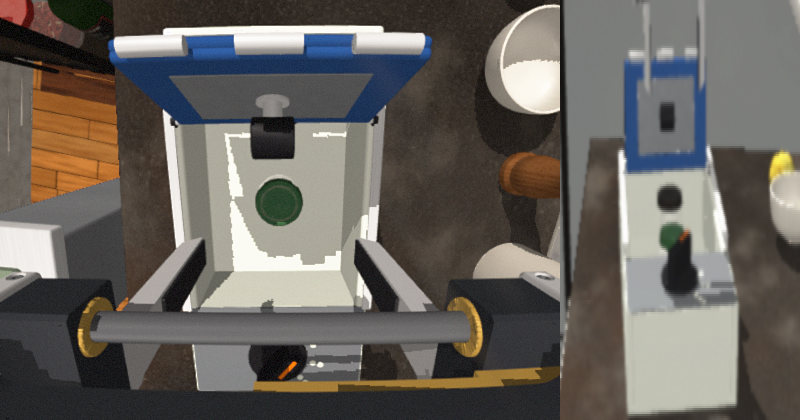

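Green jar stands upright in the bay at (280,202), clear of the first jar. The drum is at about (272,138), so q ≈ 1.3. Now gripping it to close the door.

Emit:
{"name": "send_rows", "arguments": {"plan": [[[1.5,-0.1,0],[0,0,0],1],[[2.8,-0.1,0],[0,0,0],1],[[2.8,-0.1,1.2],[0,0,0],1],[[2.8,-0.1,2.1],[0,0,0],1],[[2.8,-0.1,2.35],[0,0,0],1],[[2.8,-0.1,2.35],[0,0,0],0.6],[[2.8,-0.1,2.35],[0,0,0],0.1],[[2.8,-0.1,2.35],[0,0,0],0.1]], "grip_force": 20}}

```text
time: 18.27
eef_pos: [0.468, 0.3146, 0.1642]
eef_rot: [0.0, 0.682, 0.732, 0.001]
contact_force: [0.1, 0.8, 0.6]
gripper_width: 0.0674
```

Emit:
{"name": "send_rows", "arguments": {"plan": [[[0,0,0],[0,0,0],0.1],[[0,0,0],[0,0,0],0.1],[[0,0,0],[0,0,0],0.1],[[0,0,0],[0,0,0],0.1]]}}

```text
time: 18.77
eef_pos: [0.4652, 0.3142, 0.1631]
eef_rot: [-0.001, 0.681, 0.732, -0.002]
contact_force: [-4.9, -0.9, 2.4]
gripper_width: 0.03
```

```bash
python3 - <<'E'
from h import *
s=ctrl.get_state(); print(s["time"],s["eef_pos"],s["gripper_width"],s["contact_force"])
f=lambda q:w2w(0,.185-.195*np.cos(q)-.032*np.sin(q),.111+.065*np.sin(q)+.032*np.cos(q))
r=Rt(s); print(s["eef_pos"]+[0,0,.0188]-f(1.3))
qs=np.linspace(1.3,0,25)
for a in (0,8,16): print([np.round(r.inv().apply(f(q)-f(qs[a]))/.025,2)[[0,2]].tolist() for q in qs[a+1:a+9]])
E
```

```text
18.775 [0.46519553 0.31419351 0.16305116] 0.030002589177589085 [-4.94995035 -0.86656875  2.42139377]
[-0.0024395  -0.00035841 -0.00034008]
[[-0.38, -0.02], [-0.76, -0.04], [-1.12, -0.05], [-1.46, -0.05], [-1.8, -0.04], [-2.12, -0.02], [-2.42, 0.0], [-2.71, 0.04]]
[[-0.27, 0.04], [-0.52, 0.09], [-0.75, 0.15], [-0.96, 0.22], [-1.15, 0.29], [-1.32, 0.37], [-1.47, 0.46], [-1.59, 0.56]]
[[-0.1, 0.1], [-0.18, 0.21], [-0.24, 0.32], [-0.28, 0.44], [-0.29, 0.57], [-0.28, 0.7], [-0.24, 0.83], [-0.18, 0.97]]
```

Emit:
{"name": "send_rows", "arguments": {"plan": [[[-0.38,0,-0.02],[0,0,0],0.1],[[-0.76,0,-0.04],[0,0,0],0.1],[[-1.12,0,-0.05],[0,0,0],0.1],[[-1.46,0,-0.05],[0,0,0],0.1],[[-1.8,0,-0.04],[0,0,0],0.1],[[-2.12,0,-0.02],[0,0,0],0.1],[[-2.42,0,0],[0,0,0],0.1],[[-2.71,0,0.04],[0,0,0],0.1]]}}

```text
time: 19.77
eef_pos: [0.4707, 0.2467, 0.1614]
eef_rot: [-0.001, 0.681, 0.732, -0.001]
contact_force: [-4.0, 3.6, 0.4]
gripper_width: 0.0297
```

Emit:
{"name": "send_rows", "arguments": {"plan": [[[-0.27,0,0.04],[0,0,0],0.1],[[-0.52,0,0.09],[0,0,0],0.1],[[-0.75,0,0.15],[0,0,0],0.1],[[-0.96,0,0.22],[0,0,0],0.1],[[-1.15,0,0.29],[0,0,0],0.1],[[-1.32,0,0.37],[0,0,0],0.1],[[-1.47,0,0.46],[0,0,0],0.1],[[-1.59,0,0.56],[0,0,0],0.1]]}}

```text
time: 20.78
eef_pos: [0.4741, 0.207, 0.1486]
eef_rot: [-0.001, 0.681, 0.732, -0.001]
contact_force: [-6.6, 1.7, 4.7]
gripper_width: 0.0299
```

```bash
python3 - <<'E'
from h import *
s=ctrl.get_state(); print(s["time"],s["eef_pos"],s["gripper_width"],s["contact_force"])
f=lambda q:w2w(0,.185-.195*np.cos(q)-.032*np.sin(q),.111+.065*np.sin(q)+.032*np.cos(q))
print(s["eef_pos"]+[0,0,.0188]-f(1.3/3))
t=optics.grab_frame("side"); e=t["color"].astype(int); b=(e[:,:,2]>e[:,:,0]+50)[90:200,262:330]
v,u=np.nonzero(b); print(v.min()+90,v.max()+90)
for q in (.35,.43,.5,.6): print(q,proj(t,[w2w(0,.185-.26*np.cos(q),.111),w2w(0,.185-.13*np.cos(q),.111+.13*np.sin(q))])[:,1])
E
```

```text
20.775 [0.47407426 0.20695302 0.1485822 ] 0.029861916744402712 [-6.64162017  1.67796027  4.69533414]
[-1.10597361e-03 -4.47234082e-04  4.65307019e-05]
144 176
0.35 [179.32681574 150.66897707]
0.43 [178.27623596 147.29486002]
0.5 [177.20268413 144.36458969]
0.6 [175.43923917 140.25127198]
```

Tracking the arc well. Now the last part.

Emit:
{"name": "send_rows", "arguments": {"plan": [[[-0.1,0,0.1],[0,0,0],0.1],[[-0.18,0,0.21],[0,0,0],0.1],[[-0.24,0,0.32],[0,0,0],0.1],[[-0.28,0,0.44],[0,0,0],0.1],[[-0.29,0,0.57],[0,0,0],0.1],[[-0.28,0,0.7],[0,0,0],0.1],[[-0.24,0,0.83],[0,0,0],0.1],[[-0.18,0,0.97],[0,0,0],0.1]]}}

```text
time: 21.82
eef_pos: [0.4745, 0.201, 0.1241]
eef_rot: [0.001, 0.681, 0.732, -0.002]
contact_force: [-5.2, -2.3, 4.9]
gripper_width: 0.0298
```

Emit:
{"name": "send_rows", "arguments": {"plan": [[[0,0,0.04],[0,0,0],0.1],[[0,0,0.04],[0,0,0],0.1],[[0,0,0.04],[0,0,0],0.1]]}}

```text
time: 22.2
eef_pos: [0.4744, 0.2015, 0.1228]
eef_rot: [0.0, 0.681, 0.732, -0.001]
contact_force: [-4.6, -0.6, 3.3]
gripper_width: 0.0301
```

Emit:
{"name": "send_rows", "arguments": {"plan": [[[0,0,0.06],[0,0,0],0.1],[[0,0,0.12],[0,0,0],0.1],[[0,0,0.12],[0,0,0],0.1]]}}

```text
time: 22.58
eef_pos: [0.4744, 0.2027, 0.1201]
eef_rot: [-0.001, 0.681, 0.732, -0.001]
contact_force: [-4.7, 1.6, 4.2]
gripper_width: 0.0295
```

Emit:
{"name": "send_rows", "arguments": {"plan": [[[0,0,0],[0,0,0],0.6],[[0,0,0],[0,0,0],1],[[0,0,0],[0,0,0],1],[[0,0,-1.5],[0,0,0],1],[[0,0,-3.5],[0,0,0],1],[[0,0,-5.3],[0,0,0],1],[[0,0,-5.3],[0,0,0],0.1],[[0,0,-5.3],[0,0,0],0]]}}

```text
time: 23.58
eef_pos: [0.4749, 0.2025, 0.2516]
eef_rot: [-0.0, 0.682, 0.732, -0.0]
contact_force: [0.2, 0.3, -0.4]
gripper_width: 0.0733
```

```bash
python3 - <<'E'
from h import *
s=ctrl.get_state(); print(s["time"],s["eef_pos"],s["gripper_width"],s["contact_force"])
t=optics.grab_frame("side"); e=t["color"].astype(int); m=(e[:,:,2]>e[:,:,0]+50)
o=cv2.cvtColor(cv2.imread("pics/side0.png"),cv2.COLOR_BGR2RGB).astype(int); m0=(o[:,:,2]>o[:,:,0]+50)
for k in (m,m0): v,u=np.nonzero(k[90:200,262:330]); print(v.min()+90,v.max()+90,len(v))
cv2.imwrite("pics/f.png",np.hstack([cv2.resize(x[120:210,250:350].astype(np.uint8)[:,:,::-1],None,fx=3.9,fy=3.9,interpolation=3) for x in (o,e)]))
move(s,w2w(0,-.01,.162),down(TH))
E
```

```text
23.575 [0.47489936 0.20245718 0.2516179 ] 0.07331412945124934 [ 0.22386163  0.28545373 -0.38439413]
150 181 809
150 181 803
shift [0.01 0.03 3.58] turn [-0.01  0.    0.01]
```

View pics/f.png

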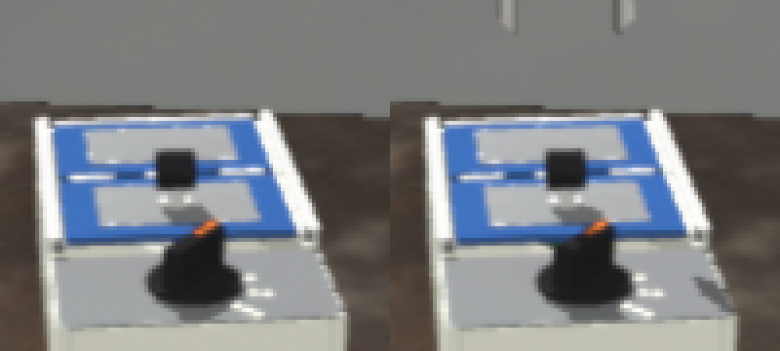

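It looks the same as at the start. One gentle press on the drum with closed fingers will make sure the door is flat.

Emit:
{"name": "send_rows", "arguments": {"plan": [[[0,0,1.5],[0,0,0],0],[[0,0,2.8],[0,0,0],0],[[0,0,3.4],[0,0,0],0],[[0,0,3.6],[0,0,0],0],[[0,0,3.7],[0,0,0],0],[[0,0,3.76],[0,0,0],0],[[0,0,3.8],[0,0,0],0],[[0,0,3.8],[0,0,0],0]]}}

```text
time: 24.62
eef_pos: [0.4759, 0.2028, 0.1582]
eef_rot: [0.0, 0.681, 0.732, 0.001]
contact_force: [-0.1, 0.3, 2.6]
gripper_width: 0.0005
```

Emit:
{"name": "send_rows", "arguments": {"plan": [[[0,0,0.04],[0,0,0],0],[[0,0,0.1],[0,0,0],0],[[0,0,0.1],[0,0,0],0],[[0,0,0.1],[0,0,0],0]]}}

```text
time: 25.12
eef_pos: [0.4761, 0.2029, 0.1577]
eef_rot: [0.001, 0.681, 0.732, 0.001]
contact_force: [-3.7, -1.3, 12.4]
gripper_width: 0.0006
```

```bash
python3 - <<'E'
from h import *
s=ctrl.get_state(); print(s["time"],s["eef_pos"],s["gripper_width"],s["contact_force"])
move(s,w2w(0,-.144,.24),down(.97-np.pi/2))
E
```

```text
25.125 [0.47608693 0.20288809 0.15768759] 0.0005741049280361345 [-3.69815082 -1.30572613 12.35562028]
shift [-5.36 -0.02 -3.29] turn [ 0.03 -0.01  7.7 ]
```

Firm stop at 12 N with the drum top at 158 mm, so the door is flat. Moving to the dial.

Emit:
{"name": "send_rows", "arguments": {"plan": [[[0,0,-1.5],[0,0,0],0],[[0,0,-3.3],[0,0,0.5],0.5],[[-1.5,0,-3.3],[0,0,2.5],1],[[-3.2,0,-3.3],[0,0,4.5],1],[[-4.6,0,-3.3],[0,0,6.5],1],[[-5.36,0,-3.3],[0,0,7.7],1],[[-5.36,0,-3.3],[0,0,7.7],1],[[-5.36,0,-3.3],[0,0,7.7],1]]}}

```text
time: 26.12
eef_pos: [0.4846, 0.0696, 0.2373]
eef_rot: [-0.0, 0.884, 0.467, 0.0]
contact_force: [0.1, 0.3, 1.0]
gripper_width: 0.067
```

```bash
python3 - <<'E'
from h import *
s=ctrl.get_state(); print(s["time"],s["eef_pos"])
p=optics.grab_frame("wrist"); X=w2w(0,-.144,.145)
b=np.array([np.cos(.97),np.sin(.97),0])*.031
print(proj(p,[X,X+b,X-b,s["eef_pos"]]).round().tolist())
for d in optics.masks_of(p,"dial")[:2]: print(d["confidence"],d["box"],onz(p,d["box"][:2],.12))
h=cv2.cvtColor(p["color"],cv2.COLOR_RGB2HSV); m=cv2.inRange(h,(5,180,150),(16,255,255)); n,l,st,c=cv2.connectedComponentsWithStats(m)
for i in range(1,n):
    if st[i,4]>30: print("orange",st[i],c[i],onz(p,c[i],.145))
move(s,w2w(0,-.144,.118),down(.97-np.pi/2)); save(p,"w5.png")
E
```

```text
26.125 [0.48463056 0.06955969 0.23726803]
[[280.0, 215.0], [280.0, 181.0], [280.0, 246.0], [280.0, 254.0]]
0.85 [280.1, 208.6, 66.9, 72.3] [0.48462811 0.06877445 0.12      ]
0.68 [156.1, 103.9, 312.1, 207.8] [0.44605119 0.21647589 0.12      ]
orange [ 18 165  10  11  48] [ 22.22916667 169.9375    ] [0.31276714 0.23826762 0.145     ]
orange [279 182   6  30  59] [281.54237288 197.38983051] [0.49510989 0.0819153  0.145     ]
orange [  50  191   62   54 1596] [ 79.85902256 216.28947368] [0.32844042 0.17404245 0.145     ]
orange [100 232  25  14  95] [114.09473684 237.90526316] [0.34155909 0.13929506 0.145     ]
orange [ 83 247  23  18  73] [ 93.47945205 254.64383562] [0.31253201 0.13809619 0.145     ]
orange [ 99 250  18  12  35] [107.08571429 255.77142857] [0.32316763 0.12958899 0.145     ]
orange [ 184  345   68   37 1304] [211.81058282 364.92714724] [ 0.33026173 -0.02755875  0.145     ]
shift [-0.01  0.02  4.77] turn [-0.   -0.    0.02]
```

View pics/w5.png

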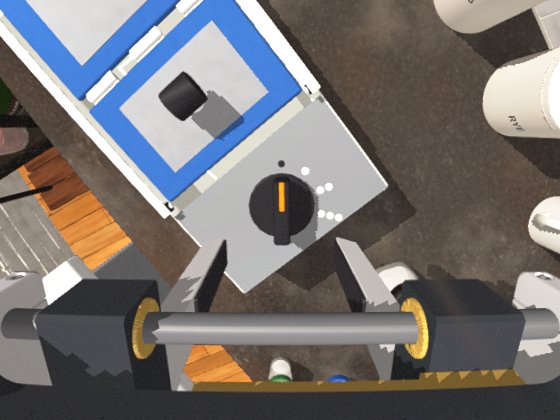

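The wrist view shows the bar vertical at about (281,205), aligned with the jaws and with its line on the single black dot. Gripping and turning clockwise.

Emit:
{"name": "send_rows", "arguments": {"plan": [[[0,0,1.8],[0,0,0],0.5],[[0,0,3.4],[0,0,0],0.5],[[0,0,4.4],[0,0,0],0.5],[[0,0,4.75],[0,0,0],0.5],[[0,0,4.75],[0,0,0],0.2],[[0,0,4.75],[0,0,0],0],[[0,0,4.75],[0,0,0],0],[[0,0,4.75],[0,0,0],0]], "grip_force": 25}}

```text
time: 27.22
eef_pos: [0.4859, 0.0688, 0.1197]
eef_rot: [0.001, 0.885, 0.466, 0.001]
contact_force: [0.7, 0.1, 1.3]
gripper_width: 0.0159
```

Emit:
{"name": "send_rows", "arguments": {"plan": [[[0,0,0],[0,0,0],0],[[0,0,0],[0,0,0],0],[[0,0,0],[0,0,0],0]]}}

```text
time: 27.6
eef_pos: [0.486, 0.0688, 0.1197]
eef_rot: [0.001, 0.885, 0.466, 0.001]
contact_force: [1.0, -0.7, 5.1]
gripper_width: 0.0161
```

Emit:
{"name": "send_rows", "arguments": {"plan": [[[0,0,0],[0,0,1.7],0],[[0,0,0],[0,0,3.4],0],[[0,0,0],[0,0,5.1],0],[[0,0,0],[0,0,6.8],0],[[0,0,0],[0,0,8.5],0],[[0,0,0],[0,0,10.3],0],[[0,0,0],[0,0,12],0],[[0,0,0],[0,0,13.75],0]]}}

```text
time: 28.6
eef_pos: [0.4865, 0.0674, 0.1197]
eef_rot: [0.001, 0.993, -0.117, 0.002]
contact_force: [1.1, -4.7, 3.8]
gripper_width: 0.0159
```

Emit:
{"name": "send_rows", "arguments": {"plan": [[[0,0,0],[0,0,0],0],[[0,0,0],[0,0,0],0]]}}

```text
time: 28.85
eef_pos: [0.4865, 0.0674, 0.1197]
eef_rot: [0.001, 0.993, -0.114, 0.002]
contact_force: [2.9, -5.0, 5.1]
gripper_width: 0.0161
```

```bash
python3 - <<'E'
from h import *
s=ctrl.get_state(); print(s["time"],s["eef_pos"],s["torque"],s["contact_force"],s["qpos"])
y=Rt(s).as_matrix()[:,1]; a=np.arctan2(y[1],y[0]); print("dial q by gripper", .9+TH-(a+np.pi/2))
E
```

```text
28.85 [0.48646488 0.06740255 0.11969989] [-0.76427992 -0.28439009 -0.04501055] [ 2.90443156 -5.01630141  5.08641712] [-0.03668843  0.11793546  1.83358152 -0.00315314  1.18636726  1.76444923]
dial q by gripper 1.1994687612231618
```

Emit:
{"name": "send_rows", "arguments": {"plan": [[[0,0,0],[0,0,0],0.3],[[0,0,0],[0,0,0],0.6],[[0,0,0],[0,0,0],0.6],[[0,0,-1],[0,0,0],0.6],[[0,0,-2.5],[0,0,0],0.6],[[0,0,-4.5],[0,0,0],0.6],[[0,0,-6],[0,0,0],0.6],[[0,0,-6],[0,0,0],0.6]]}}

```text
time: 29.85
eef_pos: [0.4869, 0.0692, 0.272]
eef_rot: [-0.0, 0.993, -0.114, 0.004]
contact_force: [-0.9, 0.7, -0.7]
gripper_width: 0.0565
```

```bash
python3 - <<'E'
from h import *
s=ctrl.get_state(); print(s["time"],s["eef_pos"],s["contact_force"])
p=optics.grab_frame("wrist"); t=optics.grab_frame("top"); q=optics.grab_frame("side")
for n in ("yellow_jar_mid","black_jar_mid"): print(n,[(np.round(d["box"]).tolist()) for d in optics.masks_of(q,n)[:1]])
cv2.imwrite("pics/g.png",np.hstack([p["color"][:,:,::-1],cv2.resize(q["color"][120:330,230:350,::-1],(240,420))]))
E
```

```text
29.85 [0.48687515 0.06917507 0.2720125 ] [-0.93470508  0.66345708 -0.69239373]
yellow_jar_mid [[305.0, 284.0, 27.0, 38.0]]
black_jar_mid [[327.0, 258.0, 26.0, 37.0]]
```

View pics/g.png

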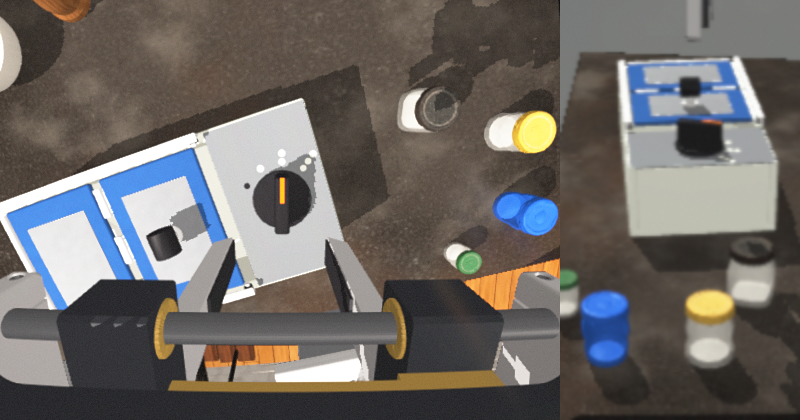

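The dial line at (282,190) points at the two-dot row at (281,158). The door is flat, the other jars are where they were, and the robot is clear.

```bash
python3 -c "
from plant import ctrl; print(ctrl.hand_in())"
```

```text
the job is handed in; nothing more can be done
None
```

The job is done and handed in at about 30 s of the 72 s allowed.

- **Door opened:** I pulled the drum handle until both panels were folded back. The images put the door at about q = 1.3 rad, so it may have stopped just short of the 1.35 stop. The handle slipped a little in the grip near the end, and the wrist force reached about 37 N.
- **Jar placed:** I set the large green-lidded jar down in the bay under force feedback. A wrist picture before closing showed it upright, at about warmer y 30 mm, clear of the first jar.
- **Door closed:** I closed the door and pressed lightly on the drum. It stopped firmly at 12 N with the drum top at 158 mm, which is the closed height, and the side view matched the starting picture.
- **Dial turned:** I turned it 1.2 rad clockwise from the black dot. After release, the orange line points at the two-dot mark.
- **Other jars:** The yellow- and black-lidded jars are within about 3 pixels of where they started in the side view, which is within detection noise.

Two checks did not agree exactly:
- **Open angle:** The wrist view gave q of about 1.30 to 1.32, while the side view suggested about 1.35.
- **Closing height:** While still gripped, the fingers ended 4 mm lower than the closed height called for. I took this as the handle slipping in the grip, and the press afterwards supported that.

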